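# Count three washers into the drop slot of a workshop counting tray

## Task

On the counting tray, sweep the three loose steel washers with your fingertips through the narrow gate, one after another, so that each drops into the slot behind it before the next goes through. Only push them along the tray floor: do not pick up or lift any washer. Leave the bolt standing where it is on the tray, and do not disturb the glue bottle, the wax block or the screwdriver on the bench.

Things in the scene. Friction and masses are not known exactly. Their poses are not given: they have to be found in the camera images.
- tray: fixed wooden counting tray, 370 x 252 mm. Origin on the bench; x runs along it from back rim to gate and slot, y across, z up. In this frame, mm: flat floor at z = 60, open from x = -205 (back rim) to 65, y = -118 to 118 (side rims); rims, gate wall and funnel boards stand 12 above the floor. Two 6 mm thick aluminium funnel boards run from (5, +-118) to the gate posts at (60, +-23)
- gate (a point): middle of the gate at floor level: tray frame (62, 0, 60) mm, axes as the tray's. The gate is a 46 mm wide opening (y = -23 to 23) in a 6 mm thick aluminium wall (x = 59 to 65). At its far face, x = 65, the floor ends and drops straight into the slot: a washer tips in once its centre is well past x = 65
- slot (a point): centre of the slot's bottom: tray frame (105, 0, 4) mm. The slot is an open-topped pocket behind the gate, x = 65 to 145, y = -35 to 35; its rubber bottom lies 56 mm below the tray floor and its walls rise 12 mm above the floor level
- washer0: one of three alike thick steel washers lying flat on the tray floor: 34 mm outside, 13 mm hole, 8 mm thick, 45 g (varies). Origin: centre of its underside, z along its axis. It slides freely when pushed; may fall either way up in the slot
- washer1: one of three alike thick steel washers lying flat on the tray floor: 34 mm outside, 13 mm hole, 8 mm thick, 45 g (varies). Origin: centre of its underside, z along its axis. It slides freely when pushed; may fall either way up in the slot
- washer2: one of three alike thick steel washers lying flat on the tray floor: 34 mm outside, 13 mm hole, 8 mm thick, 45 g (varies). Origin: centre of its underside, z along its axis. It slides freely when pushed; may fall either way up in the slot
- bolt: loose steel bolt standing upright on its head on the tray floor, to one side of the middle (left or right): round head 23 mm across and 8 high, shank 12 mm across, 42 mm tall in all, 70 g. Origin: centre of its underside. To be left standing
- glue: white plastic bottle standing on the bench beyond the slot end of the tray, 48 mm across, 110 mm tall. Origin: centre of its underside
- wax: yellow wax block lying on the bench beyond the slot end of the tray, 85 x 45 x 28 mm (x, y, z). Origin: centre of its underside
- driver: screwdriver lying on the bench behind the back rim of the tray, handle to its own -x. Origin: near the middle of its length, on the bench

How it is judged:
On the way, in this order (a step that is already met when the one before it is completed fails the run):
1. a first washer lies in the slot (((x of washer0 in the frame of tray between 0.065 and 0.145 m and y of washer0 in the frame of tray between -0.035 and 0.035 m and z of washer0 in the frame of tray below 0.055 m) or (x of washer1 in the frame of tray between 0.065 and 0.145 m and y of washer1 in the frame of tray between -0.035 and 0.035 m and z of washer1 in the frame of tray below 0.055 m) or (x of washer2 in the frame of tray between 0.065 and 0.145 m and y of washer2 in the frame of tray between -0.035 and 0.035 m and z of washer2 in the frame of tray below 0.055 m))), for 0.2 s.
2. a second washer lies in the slot ((((x of washer0 in the frame of tray between 0.065 and 0.145 m and y of washer0 in the frame of tray between -0.035 and 0.035 m and z of washer0 in the frame of tray below 0.055 m) and (x of washer1 in the frame of tray between 0.065 and 0.145 m and y of washer1 in the frame of tray between -0.035 and 0.035 m and z of washer1 in the frame of tray below 0.055 m)) or ((x of washer0 in the frame of tray between 0.065 and 0.145 m and y of washer0 in the frame of tray between -0.035 and 0.035 m and z of washer0 in the frame of tray below 0.055 m) and (x of washer2 in the frame of tray between 0.065 and 0.145 m and y of washer2 in the frame of tray between -0.035 and 0.035 m and z of washer2 in the frame of tray below 0.055 m)) or ((x of washer1 in the frame of tray between 0.065 and 0.145 m and y of washer1 in the frame of tray between -0.035 and 0.035 m and z of washer1 in the frame of tray below 0.055 m) and (x of washer2 in the frame of tray between 0.065 and 0.145 m and y of washer2 in the frame of tray between -0.035 and 0.035 m and z of washer2 in the frame of tray below 0.055 m)))), for 0.2 s.
3. all three washers lie in the slot (x of washer0 in the frame of tray between 0.065 and 0.145 m and y of washer0 in the frame of tray between -0.035 and 0.035 m and z of each of washer0, washer1, washer2 in the frame of tray below 0.055 m and x of washer1 in the frame of tray between 0.065 and 0.145 m and y of washer1 in the frame of tray between -0.035 and 0.035 m and x of washer2 in the frame of tray between 0.065 and 0.145 m and y of washer2 in the frame of tray between -0.035 and 0.035 m), for 0.2 s.
At the end, for the whole second after the job is handed in: All three washers lie at rest in the slot (centre within the pocket's outline and at least 5 mm below the tray floor), having dropped in one after another; the bolt still stands upright within 15 mm of its place; the glue bottle, wax block and screwdriver are within 20 mm of theirs (all of step 3 and linear speed of each of washer0, washer1, washer2 below 0.02 m/s and distance of bolt from where it was at the start of the episode below 0.015 m and angle between bolt's own z axis and vertical below 0.2 rad and distance of each of glue, wax, driver from where it was at the start of the episode below 0.02 m); the robot touches nothing.
It fails at once if a washer is lifted more than 8 mm off the tray floor (z of any of washer0, washer1, washer2 in the frame of tray above 0.068 m).
It fails at once if the bolt is knocked over or moved 15 mm (distance of bolt from where it was at the start of the episode above 0.015 m or angle between bolt's own z axis and vertical above 0.5 rad).
It fails at once if the glue bottle, wax block or screwdriver is moved 20 mm (distance of any of glue, wax, driver from where it was at the start of the episode above 0.02 m).
It also fails if it takes over 64 s, if anything falls off the work surface, if the arm or the gripper's body presses on something with over 40 N, if the wrist force passes 120 N, or if a joint passes its speed limit or range.

## Robot

A 7-joint arm with a two-finger parallel gripper is mounted at the origin on the work surface. World frame = base frame: x ahead of the robot, y to its left, z up, the work surface at z = 0. Lengths are in m, angles in rad, forces in N, time in s.
With the tool pointing down it reaches from about 0.425 to 0.875 m from the base axis. Payload 8.4 kg.
Tool frame: the origin (TCP) lies on the centre line of the jaws, within the pads' length; the fingertips stand 22 mm ahead of it and the grasp point (between the pads) lies 3 mm ahead of it; z points along the fingers, y is the line along which they close (so a half turn about z gives the same grasp; the last joint's range is limited). The gripper opens to 85 mm and grips with 20 to 120 N. Pads are 22 mm wide; open, the fingers measure 114 mm over their backs; the gripper's body (76 mm by 85 mm) begins 54 mm behind the grasp point. The pads swing forward as they close: fully open they stand 13 mm farther back than shut.
Start: joints at [-1.313, 0.333, 0.04, 1.465, -0.013, 1.343, -0.059], TCP at [0.227, 0.609, 0.223] pointing down, gripper open.
Joint ranges: [-2.58, 2.58], [-0.38, 2.09], [-1.3, 1.39], [0.25, 2.4], [-1.5, 4.64], [0.08, 2.09], [-2.65, 2.65]. Speed limits (rad/s): [2.22, 2.22, 2.79, 2.79, 3.14, 3.14, 3.14].

## Interface

Orientations are given as a rotation vector (axis times angle).
In Python, from plant import get_state, camera, sign_off gives the robot as it stands.
- The arm moves only by the tool move_arm, never from a script. Its argument "rows" is a list of rows, each a list of 2 entries, a list of its own where there are three numbers: the shift along the tool's x, y, z normalised to -1 to 1, where 1 is 150 mm, then the turn about the tool's z normalised to -1 to 1, where 1 is 30 degrees. A call has 1 to 12 rows; each row is the pose to reach, as a shift and turn from the pose commanded when the call began, along the tool's axes at that moment; what a row does not reach only later rows make up. A row lasts 1/10 s, in which the tool goes at most 50 mm and 8.59 degrees, less where a joint would pass 70% of its speed; a pose out of reach is approached as far as the arm can. A call with a number of a shift or a turn outside -1 to 1 is refused whole. A call with a gripper value outside its range is refused whole. "hand" is the opening, from -1 (shut) to 1 (fully open), set as the call begins (left out, the last holds). The fingers move at their own pace and stop on an object; "squeeze" is the grip in N (left out, the last holds). Time passes only in rows, so rows that repeat a pose let the fingers close. It gives the time, the measured TCP pose, the force, the opening and the grip force at its end, in the units of the state.
- get_state(): the state, without advancing time (a new reading comes with each control period).
- camera(name): name is "scene" or "top" or "wrist"; returns a dict with "color" (480x640x3 uint8, red, green, blue), "vertical_fov" (degrees; the focal length in pixels is half the picture's height over the tangent of half this angle, whatever the lens; pixels are square), "cx", "cy" (the principal point, pixels), "dist_coeffs" ([k1, k2, p1, p2, k3] as OpenCV has them; the pictures are not rectified), "R" (3x3) and "t" (3): a world point X has camera coordinates R X + t; the wrist camera has in their place "tool_from_camera" (4x4, takes a point from camera to tool coordinates, whose origin is the TCP and whose axes are the flange's). Camera axes: x right, y down, z forward; pixel columns grow to the right and rows downward; lengths in m; the calibration is good to about 2 mm. A picture is of the moment at which its call begins: read the wrist's pose just before it. There is no depth.
- sign_off(): hands the job in; it is judged then, once.
The state is a dict: "time_s": time; "joint_pos": joint angles; "qd": joint speeds; "tau": joint torques, N m; "tool_pos": TCP position; "tcp_rot": TCP orientation; "ft_force": force on the tool from outside, world axes, zero at the start; "moment": the same for the moment, N m; "opening": finger opening in m; "grip_force": force on a finger pad.
Only numpy, scipy, OpenCV 4.12 (cv2) and the standard library are available. Lean on these libraries where they do the work, as an engineer would, in place of code of your own. Each camera call takes 0.05 s, during which the arm holds its last target. There are 200 camera calls.

## Working session

There is one attempt and no reset: what is moved stays moved. The work goes in short steps, Python scripts to look and compute and a tool call to move; the robot and the scene stay as the last step left them, time stands still between calls to the robot, and variables do not carry over. Pictures are saved under pics/ and viewed, at most 10 in all, crops included, and the job is handed in when it is done.

Besides the shell and the picture viewer there is one more tool, called after "Emit:" as name(argument=value, ...) on one line, values as JSON. move_arm: Moves the arm, as the interface text tells. Scaled input: -1 to 1 covers 150 mm each way for a shift and 30 degrees each way for a turn. Its arguments: {"type":"object","properties":{"rows":{"type":"array","items":{"type":"array"}},"hand":{"type":"number"},"squeeze":{"type":"number"}},"required":["rows"]}

```bash
mkdir -p pics; cat > h.py <<'E'
import numpy as np, cv2
from plant import get_state, camera, sign_off
def K(c):
    f=240/np.tan(np.radians(c["vertical_fov"])/2); return np.array([[f,0,c["cx"]],[0,f,c["cy"]],[0,0,1.]])
def RT(c,s=None):
    if "R" in c: return np.array(c["R"]),np.array(c["t"])
    T=np.eye(4);T[:3,:3]=cv2.Rodrigues(np.array(s["tcp_rot"]))[0];T[:3,3]=s["tool_pos"]
    M=np.linalg.inv(T@np.array(c["tool_from_camera"]));return M[:3,:3],M[:3,3]
def ray(c,px,z,s=None):
    R,t=RT(c,s);u=cv2.undistortPoints(np.array(px,float).reshape(-1,1,2),K(c),np.array(c["dist_coeffs"],float)).reshape(-1,2)
    d=np.c_[u,np.ones(len(u))]@R;o=-R.T@t
    return o+d*((z-o[2])/d[:,2])[:,None]
def proj(c,X,s=None):
    R,t=RT(c,s);return cv2.projectPoints(np.array(X,float).reshape(-1,1,3),cv2.Rodrigues(R)[0],t,K(c),np.array(c["dist_coeffs"],float))[0].reshape(-1,2)
E
python3 - <<'E'
from h import *
s=get_state();print(s["tool_pos"],s["tcp_rot"],s["opening"],s["time_s"])
for n in("top","scene"):
    c=camera(n);cv2.imwrite(f"pics/{n}0.png",c["color"][:,:,::-1])
    R,t=RT(c);print(n,-R.T@t,c["vertical_fov"])
E
```

```text
[0.22689017 0.60859514 0.22159178] [-5.57465583e-01 -3.09155453e+00  2.60510984e-03] 0.085465574985115 0.0
top [ 0.39161852 -0.01317145  1.15977812] 43.14466350036278
scene [1.07513585 0.58652411 0.64781345] 48.47749039472692
```

View pics/top0.png

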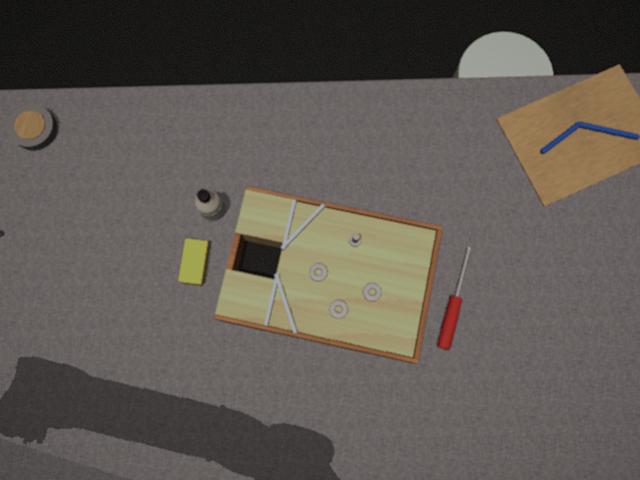

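```bash
python3 - <<'E'
from h import *
im=cv2.imread("pics/top0.png")[180:370,205:455];cv2.imwrite("pics/crop.png",cv2.resize(im,None,fx=3.15,fy=3.15,interpolation=cv2.INTER_CUBIC))
E
```

```text
(no output)
```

View pics/crop.png

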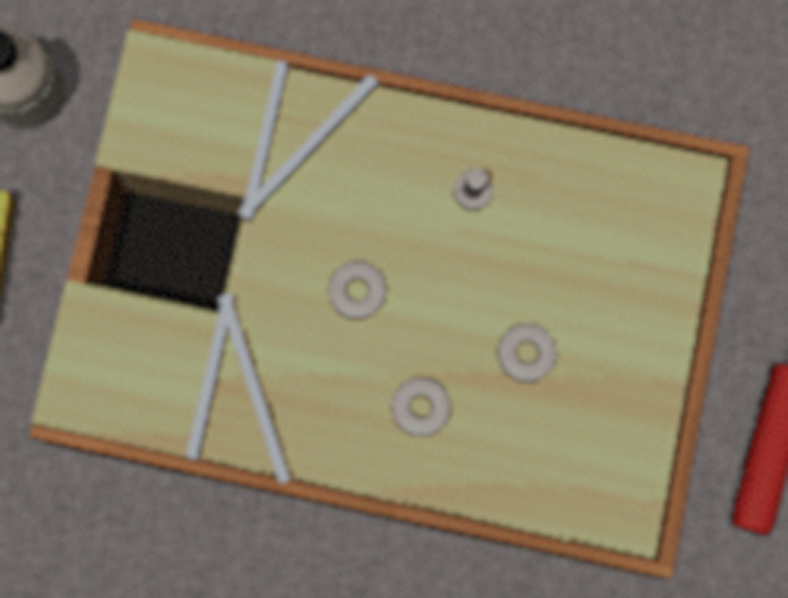

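```bash
cat >> h.py <<'E'
def tray_from_world(P,th,o):
    d=np.atleast_2d(P)[:,:2]-o;c,s=np.cos(th),np.sin(th);return d@np.array([[c,-s],[s,c]])
E
python3 - <<'E'
from h import *
from scipy.optimize import least_squares
c=camera("top")
g=lambda p:np.array(p,float)/3.15+[205-.34,180-.34]
# tops z=.072
A=g([[748,148],[669,577],[249,215],[227,299],[284,63],[193,458]])
W=ray(c,A,.072);print(W.round(4))
T=None
for sg in(1,-1):
    T=np.array([[-213,126],[-213,-126],[62,23],[62,-23],[62,118],[62,-118]])*[1,sg]/1000
    f=lambda v:(np.c_[np.cos(v[0])*T[:,0]-np.sin(v[0])*T[:,1]+v[1],np.sin(v[0])*T[:,0]+np.cos(v[0])*T[:,1]+v[2]]-W[:,:2]).ravel()
    for th0 in(0,1.5,3,-1.5):
        r=least_squares(f,[th0,.6,0])
        if r.cost<1e-3: print(sg,r.x,(f(r.x).reshape(-1,2)*1000).round(1));v=r.x
P=ray(c,g([[357,290],[527,352],[421,406]]),.068);B=ray(c,g([[473,189]]),.066)
P=np.r_[P,B]
print(P.round(4));print((tray_from_world(P,v[0],v[1:])*1000).round(1))
Q=np.array([[100,0],[-100,0]])/1000
E
```

```text
[[ 0.6231 -0.2464  0.072 ]
 [ 0.3804 -0.1871  0.072 ]
 [ 0.5905  0.0438  0.072 ]
 [ 0.5418  0.057   0.072 ]
 [ 0.6807  0.022   0.072 ]
 [ 0.4518  0.0772  0.072 ]]
-1 [ 1.33311518  0.55169565 -0.01007405] [[ 0.9 -0.4]
 [-1.3 -0.3]
 [-1.8  1. ]
 [ 2.1 -1.4]
 [ 0.3  0.4]
 [-0.2  0.7]]
-1 [ 1.33311519  0.55169565 -0.01007405] [[ 0.9 -0.4]
 [-1.3 -0.3]
 [-1.8  1. ]
 [ 2.1 -1.4]
 [ 0.3  0.4]
 [-0.2  0.7]]
-1 [ 1.33311519  0.55169565 -0.01007405] [[ 0.9 -0.4]
 [-1.3 -0.3]
 [-1.8  1. ]
 [ 2.1 -1.4]
 [ 0.3  0.4]
 [-0.2  0.7]]
-1 [ 1.33311517  0.55169565 -0.01007405] [[ 0.9 -0.4]
 [-1.3 -0.3]
 [-1.8  1. ]
 [ 2.1 -1.4]
 [ 0.3  0.4]
 [-0.2  0.7]]
[[ 0.5458 -0.0176  0.068 ]
 [ 0.5079 -0.1139  0.068 ]
 [ 0.4785 -0.0524  0.068 ]
 [ 0.6038 -0.0866  0.066 ]]
[[  -8.7    3.9]
 [-111.2   18.2]
 [ -58.4   61.2]
 [ -62.1  -68.7]]
```

View pics/scene0.png

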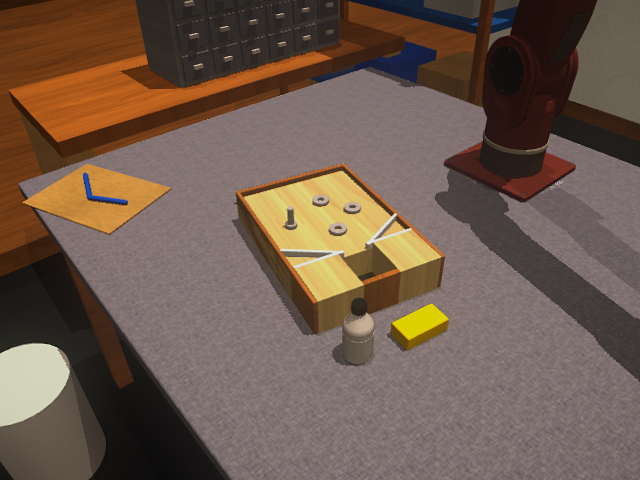

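Emit:
move_arm(rows=[[[-1,-1,0],1],[[-1,-1,0],1],[[-1,-1,0],1],[[-1,-1,0],1],[[-1,-1,0],1],[[-1,-1,0],1]], hand=-0.67)

```text
time_s: 0.75
tool_pos: [0.3165, 0.4142, 0.2229]
tcp_rot: [1.343, 2.84, 0.001]
ft_force: [0.2, 0.4, 0.0]
opening: 0.0144
grip_force: 0.0
```

```bash
cat >> h.py <<'E'
TH,O=1.33312,np.array([.5517,-.0101])
def go(x,y,z,yaw=0):  # tray mm, yaw deg of tool x vs tray x, z world mm of TCP
    s=get_state();R=cv2.Rodrigues(np.array(s["tcp_rot"]))[0]
    c,n=np.cos(TH),np.sin(TH);w=np.r_[O+np.array([[c,-n],[n,c]])@[x/1e3,y/1e3],z/1e3]
    d=R.T@(w-s["tool_pos"]);yn=np.degrees(np.arctan2(R[1,0],R[0,0])-TH)
    print("shift",(d/.15).round(3),"turn",round((((yn-yaw)+180)%360-180)/30,3),"| now tray",(tray_from_world(s["tool_pos"],TH,O)[0]*1e3).round(1),"z",round(s["tool_pos"][2]*1e3,1),"yaw",round(yn,1),"open",round(s["opening"]*1e3,1),"tz",R[:,2].round(3),"F",np.round(s["ft_force"],1),"t",s["time_s"])
E
python3 -c "
from h import *
go(-45,4,200)"
```

```text
shift [-3.34  -0.838  0.151] turn 1.766 | now tray [357.  328.4] z 222.9 yaw 53.0 open 14.4 tz [ 0.  0. -1.] F [0.2 0.4 0. ] t 0.75
```

Emit:
move_arm(rows=[[[-1,-0.3,0],0.9],[[-1,-0.3,0],0.9],[[-1,-0.3,0],0.9],[[-1,-0.3,0],0.9],[[-1,-0.3,0],0.9]])

```text
time_s: 1.25
tool_pos: [0.3763, 0.272, 0.2227]
tcp_rot: [-1.965, -2.451, -0.001]
ft_force: [-1.1, 0.9, -1.1]
opening: 0.014
grip_force: 0.0
```

```bash
python3 -c "
from h import *
go(-45,4,200)"
```

```text
shift [-2.347  0.577  0.15 ] turn 0.872 | now tray [232.9 236.9] z 222.7 yaw 26.2 open 14.0 tz [ 0.     0.001 -1.   ] F [-1.1  0.9 -1.1] t 1.25
```

Emit:
move_arm(rows=[[[-1,0.25,0],0.87],[[-1,0.25,0],0.87],[[-1,0.25,0],0.87],[[-1,0.25,0],0.87],[[-1,0.25,0],0.87]])

```text
time_s: 1.75
tool_pos: [0.4456, 0.1347, 0.2225]
tcp_rot: [2.466, 1.947, 0.0]
ft_force: [-0.2, 0.6, -0.2]
opening: 0.0142
grip_force: 0.0
```

```bash
python3 -c "
from h import *
go(-45,4,160)"
```

```text
shift [-1.075  0.884  0.417] turn 0.006 | now tray [115.8 137.2] z 222.5 yaw 0.2 open 14.2 tz [ 0. -0. -1.] F [-0.2  0.6 -0.2] t 1.75
```

Emit:
move_arm(rows=[[[-1,0.88,0],0],[[-1,0.88,0.2],0],[[-1,0.88,0.2],0],[[-1,0.88,0.2],0],[[-1,0.88,0.2],0],[[-1,0.88,0.2],0]])

```text
time_s: 2.35
tool_pos: [0.5389, -0.0413, 0.1916]
tcp_rot: [-2.465, -1.948, 0.003]
ft_force: [-0.5, 0.8, 0.2]
opening: 0.0141
grip_force: 0.0
```

```bash
python3 -c "
from h import *
go(-47,4,110)
s=get_state();c=camera('wrist');cv2.imwrite('pics/w1.png',c['color'][:,:,::-1])
R,t=RT(c,s);print(c['tool_from_camera'])
c=camera('top');cv2.imwrite('pics/t1.png',c['color'][:,:,::-1])"
```

```text
shift [-0.09   0.008  0.544] turn 0.008 | now tray [-33.3   5.1] z 191.6 yaw 0.3 open 14.1 tz [-0.002 -0.001 -1.   ] F [-0.5  0.8  0.2] t 2.35
[[ 6.15094270e-04 -9.47243337e-01 -3.20514714e-01  8.25200516e-02]
 [ 9.99999811e-01  5.90422888e-04  1.74157392e-04  1.98553413e-04]
 [ 2.42697938e-05 -3.20514761e-01  9.47243521e-01 -1.50959828e-01]
 [ 0.00000000e+00  0.00000000e+00  0.00000000e+00  1.00000000e+00]]
```

View pics/w1.png

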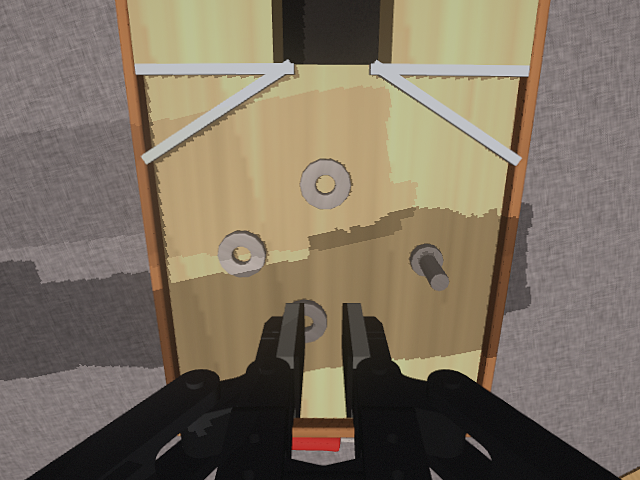

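```bash
python3 -c "
from h import *
s=get_state();c=camera('wrist')
w=lambda p,z:(tray_from_world(ray(c,p,z,s),TH,O)*1e3).round(1).tolist()
print(w([[326,183],[242,253],[312,322]],.068),w([[291,67],[377,67]],.072),w([[426,258]],.068))
for dz in(10,16,22):print(dz,w([[285,304],[305,304],[343,304],[361,304]],s['tool_pos'][2]-dz/1e3), tray_from_world(s['tool_pos'],TH,O)*1e3)
"
```

```text
[[-4.4, 3.8], [-53.6, 61.3], [-107.1, 13.0]] [[66.2, 25.3], [66.6, -25.9]] [[-56.4, -66.1]]
10 [[-33.2, 21.5], [-33.2, 13.0], [-33.0, -3.0], [-33.0, -10.5]] [[-32.0471791    5.75222765]]
16 [[-36.4, 22.0], [-36.3, 13.3], [-36.2, -3.3], [-36.1, -11.1]] [[-32.0471791    5.75222765]]
22 [[-39.5, 22.6], [-39.4, 13.6], [-39.3, -3.6], [-39.2, -11.8]] [[-32.0471791    5.75222765]]
```

```bash
python3 -c "
from h import *
im=cv2.imread('pics/w1.png')[270:420,230:420];a=cv2.resize(im,None,fx=3,fy=3,interpolation=cv2.INTER_CUBIC)
t=cv2.imread('pics/t1.png')[200:350,280:380]
t=cv2.resize(t,None,fx=2,fy=3,interpolation=cv2.INTER_CUBIC)
a=cv2.convertScaleAbs(a,alpha=1.8,beta=20)
cv2.imwrite('pics/w1c.png',np.hstack([a,t]))"
```

```text
(no output)
```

View pics/w1c.png

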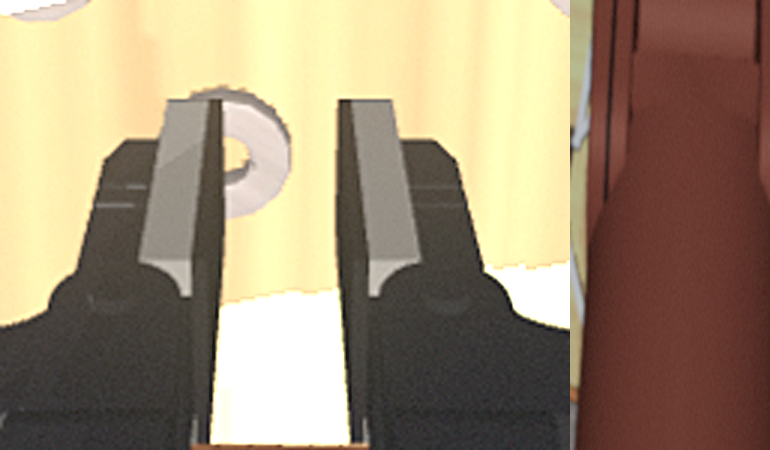

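```bash
python3 -c "
from h import *
c=camera('wrist');M=np.linalg.inv(np.array(c['tool_from_camera']))
for x in(-11,0,11):
  for z in(-16,0,10,22):
    p=M@[x,-10,z,1];print(x,z,cv2.projectPoints(p[:3].reshape(1,1,3),np.zeros(3),np.zeros(3),K(c),np.array(c['dist_coeffs'],float))[0].ravel().round(1))
go(-47,4,110)
"
```

```text
-11 -16 [ 659.8 -285.8]
-11 0 [-188.1  771.7]
-11 10 [  9.2 465.3]
-11 22 [150.2 297. ]
0 -16 [601.5  94.9]
0 0 [3261861.7   -7552. ]
0 10 [-100.3  103.8]
0 22 [122.4  97.6]
11 -16 [549.9 358.1]
11 0 [740.9 673.3]
11 10 [-180.9 -447.1]
11 22 [  90.9 -166.6]
shift [-0.097  0.011  0.551] turn 0.011 | now tray [-32.5   5.7] z 192.6 yaw 0.3 open 14.1 tz [ 0.     0.001 -1.   ] F [ 0.2 -0.8 -0.9] t 2.55
```

```bash
python3 -c "
from h import *
c=camera('wrist');M=np.linalg.inv(np.array(c['tool_from_camera']))
for x in(-11,0,11):
  for z in(-16,0,10,22):
    p=M@[x/1e3,-.01,z/1e3,1];print(x,z,cv2.projectPoints(p[:3].reshape(1,1,3),np.zeros(3),np.zeros(3),K(c),np.array(c['dist_coeffs'],float))[0].ravel().round(1))
"
```

```text
-11 -16 [295.3 360.5]
-11 0 [297.7 337.3]
-11 10 [299.  324.8]
-11 22 [300.4 311.3]
0 -16 [294.6 334.7]
0 0 [297.1 313.3]
0 10 [298.5 301.7]
0 22 [299.9 289.3]
11 -16 [294.  307.6]
11 0 [296.6 288.2]
11 10 [298.  277.7]
11 22 [299.5 266.5]
```

Emit:
move_arm(rows=[[[-0.17,0.01,0.2],0.01],[[-0.17,0.01,0.4],0.01],[[-0.17,0.01,0.6],0.01],[[-0.17,0.01,0.6],0.01],[[-0.17,0.01,0.6],0.01]])

```text
time_s: 3.1
tool_pos: [0.534, -0.0676, 0.1032]
tcp_rot: [-2.472, -1.939, 0.0]
ft_force: [-0.3, 0.2, 0.6]
opening: 0.0142
grip_force: 0.0
```

```bash
python3 -c "
from h import *
go(-56,4,84)
c=camera('scene')['color'];w=camera('wrist')['color']
a=cv2.resize(c[150:300,220:460],(640,400),interpolation=cv2.INTER_CUBIC);b=w[150:350,230:430]
b=cv2.resize(b,(400,400))
o=np.hstack([a,b])[:,:,::-1];o=cv2.convertScaleAbs(cv2.resize(o,(800,308)),alpha=1.5,beta=15);cv2.imwrite('pics/s2.png',o)
"
```

```text
shift [ 0.027 -0.002  0.128] turn -0.005 | now tray [-60.1   3.7] z 103.2 yaw -0.2 open 14.2 tz [-0.  0. -1.] F [-0.3  0.2  0.6] t 3.1
```

View pics/s2.png

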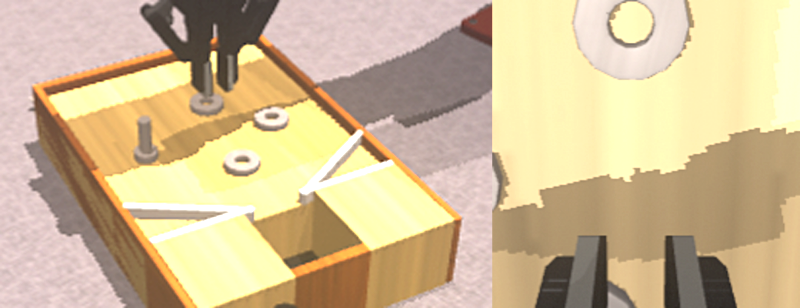

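```bash
python3 -c "
from h import *
c=camera('scene');C,n=np.cos(TH),np.sin(TH);R=np.array([[C,-n],[n,C]])
def w(x,y,z):return np.r_[O+R@[x/1e3,y/1e3],z/1e3]
for x in(-71,-60,-49):
  for z in(81,95,110):
    print(x,z,*[proj(c,[w(x,3.7+d,z)])[0].round(1) for d in(-10,10)])
print('washers',[proj(c,[w(*p,68)])[0].round(1) for p in((-8.7,3.9),(-111,17))])
"
```

```text
-71 81 [317.5 206.4] [326.8 203.7]
-71 95 [317.4 200.3] [326.7 197.6]
-71 110 [317.2 193.6] [326.6 190.9]
-60 81 [320.1 209.2] [329.4 206.5]
-60 95 [319.9 203.1] [329.3 200.4]
-60 110 [319.7 196.4] [329.3 193.7]
-49 81 [322.6 212.1] [332.  209.3]
-49 95 [322.5 205.9] [332.  203.2]
-49 110 [322.4 199.2] [331.9 196.5]
washers [array([337.3, 227.2]), array([319.4, 199. ])]
```

Emit:
move_arm(rows=[[[0,0,0.06],0],[[0,0,0.11],0],[[0,0,0.11],0]])

```text
time_s: 3.55
tool_pos: [0.5332, -0.0682, 0.0849]
tcp_rot: [-2.472, -1.937, 0.002]
ft_force: [-0.0, 0.0, -0.1]
opening: 0.0141
grip_force: 0.0
```

```bash
python3 -c "
from h import *
go(-56,4,84)
c=camera('scene')['color'];w=camera('wrist')['color']
a=cv2.resize(c[160:260,270:390],(480,400),interpolation=cv2.INTER_CUBIC);b=w[230:330,270:370]
b=cv2.resize(b,(320,400))
o=np.hstack([a,b])[:,:,::-1];o=cv2.convertScaleAbs(o,alpha=1.5,beta=15);cv2.imwrite('pics/s3.png',o)
"
```

```text
shift [0.032 0.002 0.006] turn -0.007 | now tray [-60.8   4.3] z 84.9 yaw -0.2 open 14.1 tz [-0.002 -0.    -1.   ] F [-0.   0.  -0.1] t 3.55
```

View pics/s3.png

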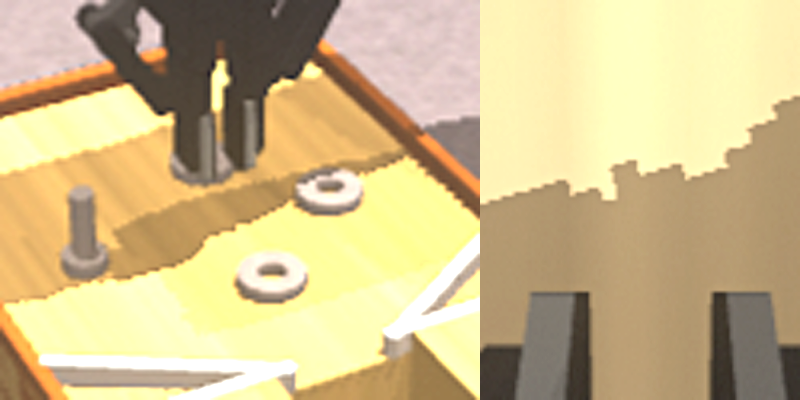

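Emit:
move_arm(rows=[[[0,0,0.01],0],[[0,0,0.02],0],[[0,0,0.025],0],[[0,0,0.025],0]])

```text
time_s: 4.05
tool_pos: [0.5339, -0.0684, 0.0822]
tcp_rot: [-2.473, -1.937, 0.0]
ft_force: [0.3, 0.6, -1.1]
opening: 0.0139
grip_force: 0.0
```

Emit:
move_arm(rows=[[[0,0,0.01],0],[[0,0,0.015],0],[[0,0,0.02],0],[[0,0,0.02],0]])

```text
time_s: 4.45
tool_pos: [0.5338, -0.0683, 0.0792]
tcp_rot: [-2.473, -1.938, 0.0]
ft_force: [0.4, -0.7, 0.3]
opening: 0.0141
grip_force: 0.0
```

Emit:
move_arm(rows=[[[0,0,0.02],0],[[0,0,0.04],0],[[0,0,0.06],0],[[0,0,0.06],0]])

```text
time_s: 4.85
tool_pos: [0.5335, -0.0683, 0.0697]
tcp_rot: [-2.473, -1.937, 0.001]
ft_force: [0.0, -0.4, 0.2]
opening: 0.0139
grip_force: 0.0
```

Emit:
move_arm(rows=[[[0,0,0.02],0],[[0,0,0.04],0],[[0,0,0.04],0]])

```text
time_s: 5.15
tool_pos: [0.5336, -0.0684, 0.0638]
tcp_rot: [-2.473, -1.937, 0.001]
ft_force: [-0.7, -0.8, 0.3]
opening: 0.0141
grip_force: 0.0
```

```bash
python3 -c "
from h import *
go(-56,4,60)
c=camera('scene')['color'];w=camera('wrist')['color']
a=cv2.resize(c[160:260,270:390],(480,400),interpolation=cv2.INTER_CUBIC);b=w[230:330,270:370]
b=cv2.resize(b,(320,400))
o=np.hstack([a,b])[:,:,::-1];o=cv2.convertScaleAbs(o,alpha=1.5,beta=15);cv2.imwrite('pics/s4.png',o)
"
```

```text
shift [ 0.032 -0.001  0.025] turn -0.008 | now tray [-60.9   3.9] z 63.8 yaw -0.2 open 14.1 tz [-0.001 -0.    -1.   ] F [-0.7 -0.8  0.3] t 5.15
```

View pics/s4.png

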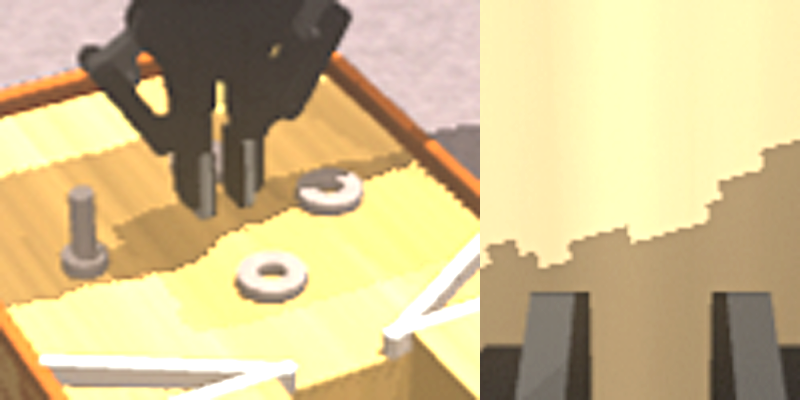

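Emit:
move_arm(rows=[[[0,0,0.03],0],[[0,0,0.06],0],[[0,0,0.08],0],[[0,0,0.08],0]])

```text
time_s: 5.65
tool_pos: [0.5337, -0.0684, 0.0519]
tcp_rot: [-2.473, -1.937, 0.001]
ft_force: [0.9, -0.5, -0.0]
opening: 0.0138
grip_force: 0.0
```

Emit:
move_arm(rows=[[[0,0,0.007],0],[[0,0,0.014],0],[[0,0,0.014],0]])

```text
time_s: 5.95
tool_pos: [0.5339, -0.0685, 0.0516]
tcp_rot: [-2.473, -1.936, -0.001]
ft_force: [-8.6, 1.4, 21.7]
opening: 0.014
grip_force: 11.0
```

Emit:
move_arm(rows=[[[0,0,-0.027],0],[[0,0,-0.027],0],[[0,0,-0.027],0]])

```text
time_s: 6.25
tool_pos: [0.5339, -0.0683, 0.0541]
tcp_rot: [2.473, 1.938, 0.0]
ft_force: [-0.2, -0.2, -1.0]
opening: 0.0137
grip_force: 0.0
```

```bash
python3 -c "
from h import *
go(45,1,54)
s=get_state();c=camera('wrist');w=c['color']
b=w[0:330,170:500];cv2.imwrite('pics/s5.png',cv2.resize(b,(594,594))[:,:,::-1])
"
```

```text
shift [0.705 0.014 0.001] turn -0.007 | now tray [-60.8   3.6] z 54.1 yaw -0.2 open 13.7 tz [ 0. -0. -1.] F [-0.2 -0.2 -1. ] t 6.25
```

View pics/s5.png

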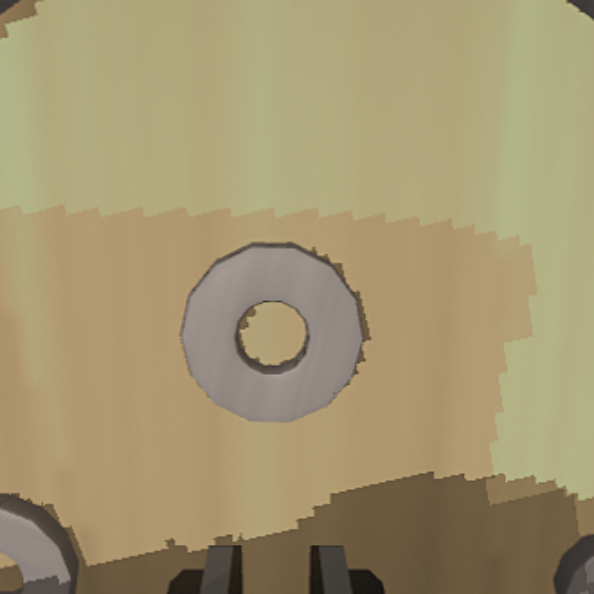

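Emit:
move_arm(rows=[[[0.07,0,0],0],[[0.14,0,0],0],[[0.21,0,0],0],[[0.28,0.004,0],0],[[0.35,0.008,0],0],[[0.42,0.012,0],0],[[0.49,0.016,0],0],[[0.56,0.02,0],0],[[0.62,0.024,0],0],[[0.68,0.024,0],0],[[0.74,0.024,0],0],[[0.74,0.024,0],0]])

```text
time_s: 7.5
tool_pos: [0.5643, 0.0402, 0.0542]
tcp_rot: [-2.471, -1.94, -0.001]
ft_force: [-0.9, -0.3, -0.0]
opening: 0.0136
grip_force: 0.0
```

```bash
python3 -c "
from h import *
go(50,0,54)
go(-150,20,120)
a=camera('wrist')['color'];b=camera('scene')['color'][120:360,160:480]
cv2.imwrite('pics/p1.png',np.hstack([cv2.resize(a,(400,300)),cv2.resize(b,(400,300))])[:,:,::-1])
"
```

```text
shift [-0.013 -0.002  0.001] turn -0.004 | now tray [51.9 -0.4] z 54.2 yaw -0.1 open 13.6 tz [ 0.  0. -1.] F [-0.9 -0.3 -0. ] t 7.5
shift [-1.346 -0.133 -0.439] turn -0.004 | now tray [51.9 -0.4] z 54.2 yaw -0.1 open 13.6 tz [ 0.  0. -1.] F [-0.9 -0.3 -0. ] t 7.5
```

View pics/p1.png

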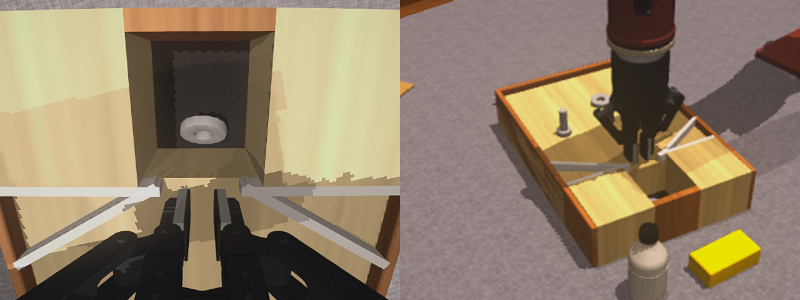

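Emit:
move_arm(rows=[[[-0.03,0,-0.3],0],[[-0.1,0,-0.5],0],[[-0.4,-0.04,-0.5],0],[[-0.7,-0.08,-0.5],0],[[-1,-0.123,-0.5],0],[[-1,-0.123,-0.5],0],[[-1,-0.123,-0.5],0]])

```text
time_s: 8.3
tool_pos: [0.5097, -0.1039, 0.1294]
tcp_rot: [-2.476, -1.933, -0.001]
ft_force: [0.6, 0.2, 0.2]
opening: 0.0142
grip_force: 0.0
```

Emit:
move_arm(rows=[[[-0.2,0,0],0],[[-0.38,0,0],0],[[-0.38,0,0],0],[[-0.38,0,0],0]])

```text
time_s: 8.7
tool_pos: [0.4969, -0.1573, 0.1291]
tcp_rot: [-2.473, -1.938, 0.0]
ft_force: [-0.3, -0.0, -0.3]
opening: 0.0144
grip_force: 0.0
```

```bash
cat > det.py <<'E'
from h import *
s=get_state();c=camera('wrist');im=c['color']
go(-155,18.3,54)
C,n=np.cos(TH),np.sin(TH);R2=np.array([[C,-n],[n,C]])
# rectify the tray plane z=68 at 2 px/mm; grey & low saturation = steel
X,Y=np.meshgrid(np.arange(-200,60,.5),np.arange(-115,115,.5))
W=np.c_[(np.c_[X.ravel(),Y.ravel()]/1e3)@R2.T+O,np.full(X.size,.068)]
p=proj(c,W,s).astype(np.float32).reshape(X.shape+(2,))
r=cv2.remap(im,p[...,0],p[...,1],cv2.INTER_LINEAR)
hsv=cv2.cvtColor(r,cv2.COLOR_RGB2HSV);m=((hsv[...,1]<50)&(hsv[...,2]>60)).astype(np.uint8)
k,_,st,ce=cv2.connectedComponentsWithStats(m)
for i in range(1,k):
    if st[i,4]>600: print("blob c",-200+ce[i][0]/2,-115+ce[i][1]/2,"box mid",-200+(st[i,0]+st[i,2]/2)/2,-115+(st[i,1]+st[i,3]/2)/2,"wh",st[i,2:4]/2)
E
python3 det.py
```

```text
shift [0.002 0.002 0.501] turn -0.005 | now tray [-155.3   18.6] z 129.1 yaw -0.1 open 14.3 tz [-0.  0. -1.] F [-0.4 -0.   0.4] t 8.75
blob c -60.21544715447155 -70.55329719963866 box mid -60.75 -71.75 wh [22.5 36.5]
blob c -109.69841549295775 18.623943661971822 box mid -109.25 18.75 wh [33.5 32.5]
blob c -57.12383419689118 61.41571675302245 box mid -56.75 61.5 wh [32.5 34. ]
```

Emit:
move_arm(rows=[[[0,0,0.25],0],[[0,0,0.45],0],[[0,0,0.5],0],[[0,0,0.5],0],[[0.05,0,0.5],0],[[0.1,0,0.5],0],[[0.15,0,0.5],0],[[0.2,0.005,0.5],0],[[0.27,0.012,0.5],0],[[0.34,0.02,0.5],0],[[0.41,0.028,0.5],0],[[0.41,0.028,0.5],0]])

```text
time_s: 9.95
tool_pos: [0.516, -0.0972, 0.0541]
tcp_rot: [-2.47, -1.94, -0.0]
ft_force: [-0.8, -0.5, 0.1]
opening: 0.0141
grip_force: 0.0
```

```bash
python3 det.py; python3 -c "
from h import *
go(52,0,54)"
```

```text
shift [-0.405 -0.025  0.001] turn -0.004 | now tray [-94.2  14.3] z 54.1 yaw -0.1 open 14.2 tz [-0.  0. -1.] F [-0.   0.4 -0.8] t 10.0
blob c -65.76988368437597 -75.45928953159384 box mid -66.0 -76.75 wh [37.  48.5]
blob c -64.98529903107251 14.454393585031738 box mid -64.5 14.75 wh [34.  32.5]
blob c -56.449519230769226 61.2963598901099 box mid -55.75 61.25 wh [33.5 33.5]
shift [0.975 0.093 0.001] turn -0.004 | now tray [-94.2  14.3] z 54.1 yaw -0.1 open 14.2 tz [-0.  0. -1.] F [-0.   0.4 -0.8] t 10.0
```

Emit:
move_arm(rows=[[[0.06,0.005,0],0],[[0.13,0.015,0],0],[[0.21,0.025,0],0],[[0.3,0.037,0],0],[[0.39,0.05,0],0],[[0.48,0.063,0],0],[[0.57,0.076,0],0],[[0.66,0.086,0],0],[[0.75,0.093,0],0],[[0.84,0.093,0],0],[[0.92,0.093,0],0],[[0.98,0.093,0],0]])

```text
time_s: 11.2
tool_pos: [0.5643, 0.0414, 0.0542]
tcp_rot: [-2.472, -1.938, -0.0]
ft_force: [-0.2, -0.1, -0.8]
opening: 0.014
grip_force: 0.0
```

```bash
cat > slot.py <<'E'
from h import *
s=get_state();c=camera('wrist')
C,n=np.cos(TH),np.sin(TH);R2=np.array([[C,-n],[n,C]])
X,Y=np.meshgrid(np.arange(60,150,.5),np.arange(-40,40,.5))
W=np.c_[(np.c_[X.ravel(),Y.ravel()]/1e3)@R2.T+O,np.full(X.size,.012)]
p=proj(c,W,s).astype(np.float32).reshape(X.shape+(2,))
r=cv2.remap(c['color'],p[...,0],p[...,1],cv2.INTER_LINEAR)
hsv=cv2.cvtColor(r,cv2.COLOR_RGB2HSV);m=((hsv[...,1]<50)&(hsv[...,2]>75)).astype(np.uint8)
k,_,st,ce=cv2.connectedComponentsWithStats(m)
for i in range(1,k):
    if st[i,4]>300: print("slot blob",60+ce[i][0]/2,-40+ce[i][1]/2,"wh",st[i,2:4]/2,"area mm2",st[i,4]/4)
E
python3 slot.py; python3 det.py
```

```text
slot blob 68.9694423223835 0.6695951107715814 wh [20.  41.5] area mm2 654.5
slot blob 97.3495867768595 -2.6082644628099203 wh [33.5 34. ] area mm2 756.25
shift [-1.39e+00 -1.19e-01  1.00e-03] turn -0.004 | now tray [53.4 -0. ] z 54.2 yaw -0.1 open 14.0 tz [ 0.  0. -1.] F [-0.6 -0.3 -0.3] t 11.3
blob c 37.18256756756756 -75.97216216216216 box mid 33.75 -69.0 wh [52.5 92. ]
blob c 38.02040010529086 75.92800737036063 box mid 34.0 69.5 wh [52. 91.]
```

Emit:
move_arm(rows=[[[-0.03,0,-0.3],0],[[-0.1,0,-0.5],0],[[-0.35,-0.18,-0.5],0],[[-0.65,-0.36,-0.5],0],[[-0.96,-0.543,-0.5],0.25],[[-0.96,-0.543,-0.5],0.5],[[-0.96,-0.543,-0.5],0.75],[[-0.96,-0.543,-0.5],1],[[-0.96,-0.543,-0.5],1],[[-0.96,-0.543,-0.5],1]])

```text
time_s: 12.3
tool_pos: [0.4503, -0.0806, 0.1292]
tcp_rot: [-2.888, -1.236, -0.0]
ft_force: [-0.0, -0.7, 0.9]
opening: 0.0139
grip_force: 0.0
```

```bash
python3 slot.py; python3 det.py;python3 -c "
from h import *
go(-91.4,81.4,54,-30)"
```

```text
shift [-0.15   0.577  0.501] turn -1.002 | now tray [-92.2  81.9] z 129.2 yaw -30.1 open 13.8 tz [-0. -0. -1.] F [ 0.1 -0.1  0.1] t 12.4
blob c -62.449766355140184 -72.10591900311528 box mid -61.75 -73.25 wh [26.5 41.5]
blob c -56.59500351864884 61.59711470795216 box mid -56.25 62.0 wh [32.5 33. ]
blob c 26.703806870937797 90.25487465181058 box mid 25.75 88.5 wh [37.5 53. ]
blob c -143.17018867924529 88.11396226415096 box mid -142.25 89.75 wh [39.5 23.5]
shift [0.006 0.    0.501] turn -0.002 | now tray [-92.2  81.9] z 129.2 yaw -30.1 open 13.8 tz [-0. -0. -1.] F [ 0.1 -0.1  0.1] t 12.4
```

Emit:
move_arm(rows=[[[0,0,0.25],0],[[0,0,0.45],0],[[0,0,0.5],0],[[0,0,0.5],0],[[0.06,0,0.5],0],[[0.12,0,0.5],0],[[0.2,0,0.5],0],[[0.28,0,0.5],0],[[0.36,0,0.5],0],[[0.42,0,0.5],0],[[0.46,0,0.5],0],[[0.46,0,0.5],0]])

```text
time_s: 13.6
tool_pos: [0.4988, -0.0299, 0.0541]
tcp_rot: [2.889, 1.233, -0.0]
ft_force: [-0.2, -0.7, 0.1]
opening: 0.0139
grip_force: 0.0
```

```bash
python3 slot.py; python3 det.py
```

```text
slot blob 81.05374823196605 10.18033946251768 wh [15. 26.] area mm2 176.75
slot blob 75.27807486631016 35.55614973262033 wh [13.   9.5] area mm2 93.5
shift [-0.607  0.577  0.001] turn -1.008 | now tray [-32.7  47.3] z 54.1 yaw -30.2 open 14.2 tz [-0. -0. -1.] F [-0.9  0.1  0.4] t 13.7
blob c -6.879070556309358 32.927578018995916 box mid -6.25 33.0 wh [33.5 33. ]
blob c 36.24074074074073 74.57902298850576 box mid 34.25 71.5 wh [51.5 87. ]
```

Emit:
move_arm(rows=[[[0.06,0,0],0],[[0.13,0,0],0],[[0.2,0,0],0],[[0.25,0,0],0],[[0.27,0,0],0],[[0.27,0,0],0]])

```text
time_s: 14.3
tool_pos: [0.5266, -0.001, 0.0541]
tcp_rot: [2.889, 1.232, -0.0]
ft_force: [0.1, 0.1, 0.2]
opening: 0.0137
grip_force: 0.0
```

```bash
python3 slot.py; python3 det.py
```

```text
slot blob 62.63981762917933 -32.61398176291793 wh [ 7.5 15. ] area mm2 82.25
slot blob 91.69956052736715 0.4390731122652838 wh [45.  39.5] area mm2 1251.5
shift [-0.877  0.577  0.001] turn -1.008 | now tray [ 2.3 26.8] z 54.1 yaw -30.2 open 13.8 tz [-0. -0. -1.] F [ 1.1 -0.4  0.3] t 14.4
blob c 40.57551127425276 -67.57472469847929 box mid 39.25 -65.0 wh [41.5 71. ]
blob c -56.716721311475396 -66.44098360655738 box mid -58.25 -66.0 wh [31.5 21. ]
blob c 27.89943105756359 12.70348058902276 box mid 28.25 13.0 wh [33.5 33. ]
blob c 36.14387917329094 75.29054054054055 box mid 35.0 72.5 wh [50. 85.]
```

Emit:
move_arm(rows=[[[0.05,0,0],0],[[0.1,0,0],0],[[0.13,0,0],0],[[0.145,0,0],0],[[0.145,0,0],0],[[0.08,0,0],0],[[0,0,-0.02],0],[[-0.1,0,-0.1],0],[[-0.2,0,-0.3],0],[[-0.2,0,-0.4],0],[[-0.2,0,-0.4],0],[[-0.2,0,-0.4],0]])

```text
time_s: 15.6
tool_pos: [0.5051, -0.0232, 0.1142]
tcp_rot: [-2.89, -1.23, -0.001]
ft_force: [0.1, 0.2, 0.9]
opening: 0.0141
grip_force: 0.0
```

```bash
python3 slot.py; python3 det.py; python3 -c "
from h import *
go(0,1.5,114)"
```

```text
slot blob 69.3891304347826 -34.57826086956522 wh [13.5 12. ] area mm2 115.0
slot blob 88.25426251691475 2.49918809201624 wh [37.5 38. ] area mm2 923.75
slot blob 62.305133079847906 2.8906844106463865 wh [ 6.5 29.5] area mm2 131.5
slot blob 69.41009852216749 34.83990147783251 wh [13. 11.] area mm2 101.5
shift [-0.675  0.581  0.397] turn -1.008 | now tray [-23.6  42.5] z 113.5 yaw -30.2 open 14.1 tz [-0.001 -0.    -1.   ] F [-0.1  0.4 -0.7] t 15.7
blob c 36.328303275671686 -74.91479573058521 box mid 34.25 -71.75 wh [51.5 86.5]
blob c -82.49669421487603 -81.11157024793388 box mid -82.25 -81.0 wh [14.5 14. ]
blob c -59.18721286370598 -67.98277182235834 box mid -60.5 -69.5 wh [28. 28.]
blob c 45.04231052244296 2.27998528329654 box mid 44.75 2.5 wh [30.5 33. ]
blob c 36.410817031070195 75.02013808975835 box mid 34.5 72.25 wh [51.  85.5]
blob c -65.62078395624431 45.37921604375569 box mid -64.75 47.0 wh [36.5 22. ]
blob c -47.81361502347417 77.72488262910798 box mid -48.25 76.5 wh [35.5 27. ]
shift [ 0.274  0.157 -0.004] turn -1.008 | now tray [-23.6  42.5] z 113.5 yaw -30.2 open 14.1 tz [-0.001 -0.    -1.   ] F [-0.1  0.4 -0.7] t 15.7
```

Emit:
move_arm(rows=[[[0.15,0.1,0],-0.25],[[0.27,0.155,0],-0.5],[[0.27,0.155,0],-0.75],[[0.27,0.155,0],-1],[[0.27,0.155,0],-1],[[0.27,0.155,0],-1]])

```text
time_s: 16.3
tool_pos: [0.5499, -0.0101, 0.1135]
tcp_rot: [-2.477, -1.932, 0.002]
ft_force: [0.0, -0.0, 0.5]
opening: 0.0141
grip_force: 0.0
```

```bash
python3 det.py; python3 -c "
from h import *
go(52,0,54)"
```

```text
shift [-1.032 -0.102  0.399] turn -0.015 | now tray [-0.3  1.7] z 113.7 yaw -0.4 open 14.2 tz [-0.001 -0.    -1.   ] F [ 1.1 -0.3  0. ] t 16.35
blob c 36.057318104906926 -75.3502538071066 box mid 34.5 -72.5 wh [51. 85.]
blob c -54.43113207547171 -66.85660377358491 box mid -54.5 -66.75 wh [20.  22.5]
blob c -38.12971481140755 -16.49586016559337 box mid -39.0 -16.75 wh [40.  12.5]
blob c 45.261546920821104 2.3429252199413497 box mid 45.0 2.5 wh [30. 33.]
blob c -37.83393017009848 20.311548791405556 box mid -38.75 21.0 wh [39.5 13. ]
blob c 36.1590413943355 75.21808278867101 box mid 34.5 72.75 wh [51.  84.5]
shift [0.349 0.009 0.398] turn -0.015 | now tray [-0.3  1.7] z 113.7 yaw -0.4 open 14.2 tz [-0.001 -0.    -1.   ] F [ 1.1 -0.3  0. ] t 16.35
```

Emit:
move_arm(rows=[[[0,0,0.25],0],[[0,0,0.38],0],[[0,0,0.398],0],[[0,0,0.398],0],[[0.05,0,0.398],0],[[0.1,0,0.398],0],[[0.15,0.003,0.398],0],[[0.2,0.006,0.398],0],[[0.26,0.008,0.398],0],[[0.32,0.01,0.398],0],[[0.36,0.01,0.398],0],[[0.36,0.01,0.398],0]])

```text
time_s: 17.55
tool_pos: [0.5649, 0.0436, 0.0544]
tcp_rot: [-2.471, -1.939, 0.0]
ft_force: [0.1, -0.1, -0.5]
opening: 0.0141
grip_force: 0.0
```

Emit:
move_arm(rows=[[[-0.05,0,0],0],[[-0.1,0,-0.2],0],[[-0.2,0,-0.4],0],[[-0.5,0,-0.5],0],[[-0.7,0,-0.5],0],[[-0.7,0,-0.5],0]])

```text
time_s: 18.15
tool_pos: [0.5383, -0.0659, 0.1304]
tcp_rot: [2.48, 1.927, 0.001]
ft_force: [-0.3, -0.0, -0.1]
opening: 0.0142
grip_force: 0.0
```

```bash
python3 slot.py; python3 det.py
```

```text
slot blob 73.22477064220183 -34.223241590214066 wh [ 9. 13.] area mm2 81.75
shift [-0.684 -0.116  0.503] turn -0.013 | now tray [-52.5   0.2] z 129.6 yaw -0.4 open 14.0 tz [ 0.  0. -1.] F [-0.4  0.2  0.1] t 18.25
blob c 35.994588389635936 -75.19153820924893 box mid 34.25 -71.25 wh [51.5 87.5]
blob c -64.1134328358209 -70.53347547974414 box mid -65.0 -70.75 wh [37.  30.5]
blob c -102.24473889321902 -19.67186282151208 box mid -103.25 -19.75 wh [42.5 13.5]
blob c -101.95026778882938 20.171002295332812 box mid -103.0 20.5 wh [43. 14.]
blob c 35.99442622950821 75.2632786885246 box mid 34.0 71.75 wh [52.  86.5]
```

Emit:
move_arm(rows=[[[0.3,0,-0.2],0],[[0.5,0,-0.4],0],[[0.5,0,-0.4],0],[[0.5,0,-0.4],0],[[0.5,0,-0.4],0]])

```text
time_s: 18.75
tool_pos: [0.5568, 0.0125, 0.1885]
tcp_rot: [-2.473, -1.937, 0.003]
ft_force: [-0.2, 0.2, -0.4]
opening: 0.014
grip_force: 0.0
```

```bash
cat >> slot.py <<'E'
print(k);L=" .:-=+*#%@"
g=cv2.resize(cv2.cvtColor(r,cv2.COLOR_RGB2GRAY),(60,27))
for row in g[::-1]:print("".join(L[min(9,int(v)//18)] for v in row))
E
python3 slot.py
```

```text
slot blob 92.93368142144638 3.746415211970074 wh [46.5 47. ] area mm2 1604.0
5
+===================--=-------------------------------------
+==================---------------------------------------::
@+====:::::::::::::::::::::::::::::::::::::::::...:......:::
+====-:::::::::::::::::::::::::::::::::::::::::...........::
*=====:::::::::::::--=##%+-:::::::::::::::::::............::
%==+==::::::::::-#%%@@@@@@@@@@*::::::::::::.::............::
#===+=::::::::=%%%%%%%%@@@@@@@@@%:::::::::::....:.........::
#=====-----+%#%%%%%%%%%%%%%%%@@@@@::::::::::::::::::::....::
#=====---#%%#%%%@@%%+%@%+--#%%@@@@%::::::::::::::::::.....::
#=====-+%%%%#%%%@@@*@%%%@@%=*%%@@@@-:::::::::::::::::.....::
#=====-%%%%@*%%%@@@+*%%%%@@+*%%%@@@:::::::::::::::::::....::
#=+++=*%%%@@*%%%@@@%=+%%%@@*%%%%%@@::::::::::::::::::.....::
%=====%%%%@@#*%%%@@@@%#*##%%%%%%%%%@:::::::::::::::::.....::
%=+===+%%%@@@+*%%%%@@@@@@@%%%%%%%#%@=::::::::::::::::.....::
%=====-%%%%@@@%+*%%%%%%%%%%%%%%*%@@@=::::::::::::::::.....::
%==+==-:#%%%@@%@%++*##%%%%%#+=%%%%@@=:::::::::::::::::....::
%=====-::+%%%%%%%%%%%%+++-++%%%@@@@=:::::::::::::::::.....::
%=====---:::=#%%%%%%%*=%@@@%%%%%%%=::::::::::::::::::.....::
#=====-----:::::::-#%%%%%%%%%%%%=::::::::::::::::::::.....::
#=====------:::::::::=+##%##+-:::::::::::::::::::::::.....::
#=====----:---:::::::::::::::::::::::::::::::::::::::.....::
#=====---------:::-::::::::::::::::::::::::::::::::::.....::
+=====----------:::::::::::::::::::::::::::::::::::::.....::
++====-----------:::::::::::::::::::::::::::::::::::::....::
%===+=--:--------::::::::::::::::::::::::::::::::::::.....::
+=++====================================================---:
++=========================================================-
```

Three overlapping washers lie stacked in the slot. The arm is clear, so I'm handing in.

```bash
python3 -c "
from h import *
print(sign_off())"
```

```text
the job is handed in; nothing more can be done
None
```

All three washers were pushed one after another through the gate and now lie in the slot; only the washers were pushed, my last wrist image still showed the bolt in its place, the arm is clear, and the job was handed in at about 19 s, with no verdict returned.

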